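Tip the sharpening plate out of its box and clamp it in the holder

TASK

A sharpening plate lies sunk in its wooden storage box, too flush to be gripped. Press its far end, with the red dot, down into the hollow until the near end tips up and stays up; then lift the plate out and lay it flat, red dot up and still at the far end, lengthwise on the grey holder between its two stops. Last, draw the orange sliding stop in until the plate is held snugly between both stops, and do not disturb the other things on the table.

Things in the scene. Friction and masses are not known exactly. Their poses are not given: they have to be found in the camera images.
- plate_box: Wooden storage box, fixed, 94 mm wide (y), x -96 to +88 mm, rim 59 mm up. Origin on the table under a round steel bar (8 mm thick, along y, top 53 mm up); +x leads away from the robot, +z up. Near side of the bar (x -83 to 0 mm): solid bed 53 mm up. Far side (x 4 to 74 mm): a hollow 66 mm wide, floor 8 mm up.
- plate_center (a point): Centre of the loose steel sharpening plate, 150 (x) x 50 (y) x 5 (z) mm, 0.2 kg, dark dots and a red dot on its upper face; +x along its length to the red-dot end, +z out of the dotted face. At the start it lies flat on the box's bed and bar, its top 1 mm under the rim, 3 mm play at its sides, balanced 5 mm to the near side of the bar, its far 70 mm over the hollow.
- plate_dot (a point): Middle of the red dot (16 mm across) on the plate's upper face, 62 mm from its centre: the place to press. Pressed there (under 5 N) the plate turns on the bar, at 20 to 35 degrees slides by itself down against the hollow's far wall, and stays leaning at about 30 degrees. The pressed spot sinks some 30 to 35 mm.
- plate_near_end (a point): Middle of the plate's other end face, half-way through its thickness, 75 mm from its centre: the end that tips up. When tipped it stands about 30 mm above the bed, clear of the rim, and the two long edges near it can be gripped (50 mm wide).
- holder: Grey plate holder, fixed: bar x -92 to +146 mm, 36 mm wide, flat top (bed) 34 mm up, rubber feet 72 mm wide, 9 mm high. The plate overhangs it by 7 mm each side: room for fingers. Origin on the table under the plate's centre when home; +x away from the robot along the bar, +z up. Black fixed stop at the near end: face at x = -75 mm, top 43 mm up.
- stop (a joint): Travel of the orange sliding stop (m): 0 fully open, growing as it is drawn along the bar toward the robot (holder -x), at most 0.045. It stays where it is left; about 2 N moves it. The gap between the stops is 185 mm minus this: at 0.035 it touches a plate that touches the fixed stop. It starts between 0 and 0.010.
- stop_tab (a point): Middle of the far face (facing holder +x) of the upright tab on the sliding stop: tab 12 mm thick along x, 36 mm wide, top 68 mm above the table, 10 mm above this point; free to be pushed from behind, toward the robot. The stop's jaw face is 24 mm nearer the robot, its top 43 mm up.
- tape_measure: Black and yellow tape measure, 70 x 76 x 39 mm, bystander; origin at the centre of its underside.
- nail_tin: Round green and white tin, 68 mm across, 32 mm high, bystander; origin at the centre of its underside.
- masking_tape: Roll of masking tape, 68 mm across, 24 mm high, bystander; origin at the centre of its underside.
Not all that is in view belongs to the job. Of the things shaped like the part that bears plate_center, the bare steel one is meant.

How it is judged:
By the outcome, as a careful person would: the job done as asked, in the order asked, and still so for the second after the job is handed in, with the robot touching nothing.
It also fails if it takes over 58 s, if anything falls off the work surface, if the arm or the gripper's body presses on something with over 40 N, if the wrist force passes 120 N, or if a joint passes its speed limit or range.

ROBOT

A 6-joint arm with a two-finger parallel gripper is mounted at the origin on a cart in front of the work surface, level with it; the furniture and walls round the work are solid. World frame = base frame: x ahead of the robot, y to its left, z up, the work surface at z = 0. Lengths are in m, angles in degrees, forces in N, time in s.
With the tool pointing down it reaches from about 0.225 to 0.875 m from the base axis. Payload 3.4 kg.
Tool frame: the origin (TCP) lies midway between the tips of the shut fingers; the grasp point (between the pads) lies manip.tcp_to_grasp behind it (manip.tcp_to_grasp is the distance from the TCP to the grasp point, in m); z points along the fingers, y is the line along which they close (so a half turn about z gives the same grasp; the last joint's range is limited). The gripper opens to 85 mm and grips with 20 to 120 N. Pads are 22 mm wide; open, the fingers measure 114 mm over their backs; the gripper's body (76 mm by 85 mm) begins 54 mm behind the grasp point. The pads swing forward as they close: fully open they stand 13 mm farther back than shut.
Start: joints at [66.349, 15.808, 86.224, -0, 77.962, -6.933], TCP at [0.165, 0.551, 0.193] pointing down, gripper open.
Joint ranges: [-165.64, 165.64], [-43.16, 119.46], [12.63, 154.43], [-67.54, 247.53], [6.08, 155.33], [-154.97, 154.97]. Speed limits (degrees/s): [147.25, 147.25, 180, 180, 180, 180].

INTERFACE

Orientations are given as a 3x3 rotation matrix whose columns are the frame's x, y, z axes.
In Python, from plant import manip gives the robot as it stands. The module is installed in compiled form; this text tells all that it offers.
- The arm moves only by the tool jog_arm, never from a script. Its argument "deltas" is a list of rows, each a list of 3 entries, a list of its own where there are three numbers: the shift along the tool's x, y, z in m, then the turn, a rotation vector about the tool's x, y, z in rad, then the closure, from 0 (fully open) to 1 (shut). A call has 1 to 5 rows; each row is the pose to reach, as a shift and turn from the pose commanded when the call began, along the tool's axes at that moment; what a row does not reach only later rows make up. A row lasts 1/10 s, in which the tool goes at most 50 mm and 8.59 degrees, less where a joint would pass 70% of its speed; a pose out of reach is approached as far as the arm can. A call with a gripper value outside its range is refused whole. The fingers move at their own pace and stop on an object; "squeeze" is the grip in N (left out, the last holds). Time passes only in rows, so rows that repeat a pose let the fingers close. It gives the time, the measured TCP pose, the force, the opening and the grip force at its end, in the units of the state.
- manip.observe(): the state, without advancing time (a new reading comes with each control period).
- manip.snapshot(name): name is "scene" or "side" or "wrist"; returns (picture, depth): 384x512x3 uint8, red, green, blue; 384x512 float32, m along the optical axis (not along the pixel's ray), 0 where there is no reading.
- manip.camera_info(name): a dict with "fx", "fy", "cx", "cy" (pixels), "cam_to_world" (4x4, takes a point from camera to world coordinates); the wrist camera has in their place "tool_from_camera" (4x4, takes a point from camera to tool coordinates, whose origin is the TCP and whose axes are the flange's). Camera axes: x right, y down, z forward; pixel columns grow to the right and rows downward; lengths in m; the calibration is good to about 2 mm. The wrist camera is an equidistant fisheye: a pixel r from the principal point sees the ray r / f radians off the axis. A picture is of the moment at which its call begins: read the wrist's pose just before it. camera_info takes no time and is no camera call.
- manip.finish_job(): hands the job in; it is judged then, once.
The state is a dict: "time_s": time; "joint_pos": joint angles; "joint_vel": joint speeds; "effort": joint torques, N m; "tool_pos": TCP position; "tcp_rot": TCP orientation; "ft_force": force on the tool from outside, world axes, zero at the start; "torque": the same for the moment, N m; "width": opening from 0.0 (shut) to 1.0 (fully open); "gripper_force": force on a finger pad.
Only numpy, scipy, OpenCV 4.12 (cv2) and the standard library are available. Lean on these libraries where they do the work, as an engineer would, in place of code of your own. Each camera call takes 0.05 s, during which the arm holds its last target. There are 200 camera calls.

## Working session

There is one attempt and no reset: what is moved stays moved. The work goes in short steps, Python scripts to look and compute and a tool call to move; the robot and the scene stay as the last step left them, time stands still between calls to the robot, and variables do not carry over. Pictures are saved under pics/ and viewed, at most 10 in all, crops included, and the job is handed in when it is done.

Besides the shell and the picture viewer there is one more tool, called after "Call:" as name([rows], argument=value, ...), one row to a line, values as JSON. jog_arm: Moves the arm, as the interface text tells. Its arguments: {"type":"object","properties":{"deltas":{"type":"array"},"squeeze":{"type":"number"}},"required":["deltas"]}

```bash
mkdir -p pics
cat > h.py <<'E'
import numpy as np, cv2
from plant import manip
def snap(name, fn=None):
    p,d=manip.snapshot(name)
    if fn: cv2.imwrite('pics/'+fn, p[:,:,::-1])
    return p,d
def rays(name,uv):
    c=manip.camera_info(name); T=np.array(c['cam_to_world']); uv=np.atleast_2d(uv).astype(float)
    r=np.c_[(uv[:,0]-c['cx'])/c['fx'],(uv[:,1]-c['cy'])/c['fy'],np.ones(len(uv))]
    return T[:3,3], r@T[:3,:3].T
def onz(name,uv,z):
    o,r=rays(name,uv); return o+r*((z-o[2])/r[:,2])[:,None]
def cloud(name,d):
    h,w=d.shape; u,v=np.meshgrid(np.arange(w),np.arange(h))
    o,r=rays(name,np.c_[u.ravel(),v.ravel()]); 
    return (o+r*d.ravel()[:,None]).reshape(h,w,3)
E
python3 - <<'E'
from h import *
np.set_printoptions(precision=4,suppress=True)
s=manip.observe(); print(s, manip.tcp_to_grasp)
for n in ('scene','side'):
    p,d=snap(n,n+'0.png'); np.savez(n+'0.npz',p=p,d=d); print(n,manip.camera_info(n))
print(manip.camera_info('wrist'))
a=cv2.imread('pics/scene0.png')
E
```

```text
{'time_s': 0.0, 'joint_pos': array([66.3483, 15.8481, 86.2957, -0.0013, 77.9634, -6.9329]), 'joint_vel': array([-0.0446,  0.0653,  0.0054, -0.0373, -0.0672, -0.0212]), 'effort': array([ -0.0013, -41.6778, -24.5806,  -0.0004,   0.0112,  -0.    ]), 'tool_pos': array([0.1652, 0.5501, 0.1918]), 'tcp_rot': array([[-0.9577,  0.2877, -0.0007],
       [ 0.2877,  0.9577, -0.0017],
       [ 0.0002, -0.0019, -1.    ]]), 'ft_force': array([-0.1949, -0.2703,  0.4962]), 'torque': array([-0.0048, -0.0009, -0.0448]), 'gripper_force': 0.0, 'width': 1.0022762872540802} 0.0187
scene {'fx': 421.32544499923614, 'fy': 421.32544499923614, 'cx': 265.4834399320355, 'cy': 188.15982137772002, 'cam_to_world': array([[ 0.8927, -0.1788,  0.4136,  0.2179],
       [-0.4499, -0.4046,  0.7961, -0.7668],
       [ 0.025 , -0.8968, -0.4417,  0.4697],
       [ 0.    ,  0.    ,  0.    ,  1.    ]])}
side {'fx': 432.23231249895355, 'fy': 432.23231249895355, 'cx': 253.70445625376612, 'cy': 191.0278035430009, 'cam_to_world': array([[ 0.9986,  0.0366, -0.039 ,  0.6388],
       [ 0.0528, -0.5596,  0.8271, -0.999 ],
       [ 0.0084, -0.828 , -0.5607,  0.7203],
       [ 0.    ,  0.    ,  0.    ,  1.    ]])}
{'fx': 297.3186396354542, 'fy': 297.3186396354542, 'cx': 257.08213716587954, 'cy': 191.8584509083672, 'tool_from_camera': array([[ 0.001 , -0.9474, -0.3202,  0.0826],
       [ 1.    ,  0.0002,  0.0024,  0.0015],
       [-0.0022, -0.3202,  0.9474, -0.1817],
       [ 0.    ,  0.    ,  0.    ,  1.    ]])}
```

View pics/scene0.png

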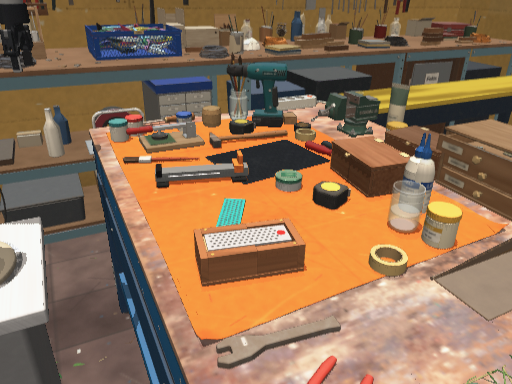

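View pics/side0.png

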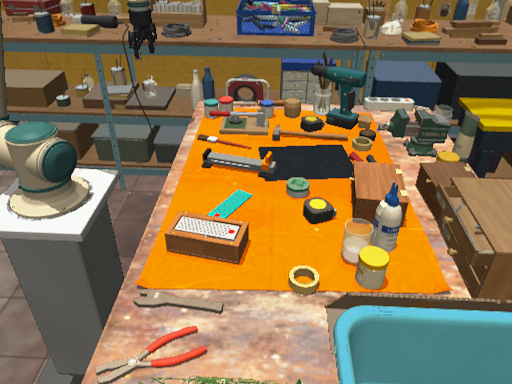

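The scene view shows a bare steel dotted plate in the box at (250,238), with its red dot at (281,232). The possible mix-up is the teal plate at (231,211), which is a decoy. The holder is at (200,173), with its orange stop at (240,165). A second tape measure stands at (240,127). The side view agrees: red dot at (231,231), holder at (238,160). I choose the steel plate in the box and will check it in a crop while measuring.

Run:
```python
from h import *
np.set_printoptions(precision=4,suppress=True)
def rect(P):
    (c,s,a)=cv2.minAreaRect((P[:,:2]*1000).astype(np.float32)); return np.round(c,1),np.round(s,1),round(a,2)
ims=[]
for n in ('scene','side'):
    z=np.load(n+'0.npz'); p,d=z['p'],z['d']; C=cloud(n,d); hsv=cv2.cvtColor(p,cv2.COLOR_RGB2HSV)
    H,S,V=[hsv[...,i].astype(int) for i in range(3)]
    rd=onz(n,[(281,232)] if n=='scene' else [(231,231)],.058)[0]
    near=np.hypot(C[...,0]-rd[0],C[...,1]-rd[1])<.2
    red=((H<8)|(H>172))&(S>150)&(V>90)&near&(C[...,2]>.045)
    v,u=np.nonzero(red); print(n,'red',len(u),onz(n,[(u.mean(),v.mean())],.058)[0], 'depth z',np.median(C[red],0))
    st=(S<60)&(V>120)&near&(C[...,2]>.04)
    nn,lab,sts,ce=cv2.connectedComponentsWithStats(cv2.morphologyEx(st.astype(np.uint8),cv2.MORPH_CLOSE,np.ones((5,5))))
    k=1+np.argmax(sts[1:,4]); m=lab==k; m|=red; v,u=np.nonzero(m); print(' steel',len(u),rect(onz(n,np.c_[u,v],.058)),'z',np.median(C[m][:,2]))
    rim=near&(abs(C[...,2]-.059)<.005)&(d>0); v,u=np.nonzero(rim); print(' rim',len(u),rect(C[rim]))
    # holder
    hc=onz(n,[(200,173)] if n=='scene' else [(238,160)],.034)[0]; print(' hc',hc)
    nh=np.hypot(C[...,0]-hc[0],C[...,1]-hc[1])<.22
    bed=nh&(abs(C[...,2]-.034)<.006)&(S<80); v,u=np.nonzero(bed); print(' bed',len(u),rect(C[bed]))
    org=nh&(C[...,2]>.047)&(C[...,2]<.08)&(S>120); v,u=np.nonzero(org); print(' orange',len(u),C[org].mean(0),C[org].max(0),C[org].min(0))
    (x,y)=(250,205) if n=='scene' else (215,205)
    q=p[y-5:y+80,x-65:x+65] if n=='scene' else p[y-65:y+70,x-65:x+65]
    ims.append(cv2.resize(p[140:290,140:330] if n=='scene' else p[135:270,150:290],(400,310),interpolation=2))
cv2.imwrite('pics/crop0.png',np.hstack(ims)[:,:,::-1])
```

```text
scene red 20 [ 0.5464 -0.1976  0.058 ] depth z [ 0.5456 -0.1976  0.0582]
 steel 1355 (array([ 485.3, -187.9]), array([ 56.6, 150.1]), 78.39) z 0.057812569225101584
 rim 3073 (array([ 486.1, -187.8]), array([ 99.1, 184. ]), 79.11)
 hc [0.5144 0.1615 0.034 ]
 bed 641 (array([573.7, 164. ]), array([ 95.7, 334.5]), 60.93)
 orange 64 [0.6221 0.1622 0.0604] [0.6333 0.1854 0.0686] [0.6156 0.1486 0.0476]
side red 15 [ 0.5481 -0.1969  0.058 ] depth z [ 0.5477 -0.1951  0.0565]
 steel 873 (array([ 486.3, -188.5]), array([ 59.3, 151.5]), 78.6) z 0.056673490247336256
 rim 1797 (array([ 486.5, -187.4]), array([ 99. , 185.5]), 78.84)
 hc [0.5321 0.185  0.034 ]
 bed 478 (array([582.4, 163.6]), array([ 97.4, 331.3]), 60.26)
 orange 56 [0.6269 0.164  0.06  ] [0.6361 0.1888 0.0684] [0.6179 0.1502 0.0478]
```

View pics/crop0.png

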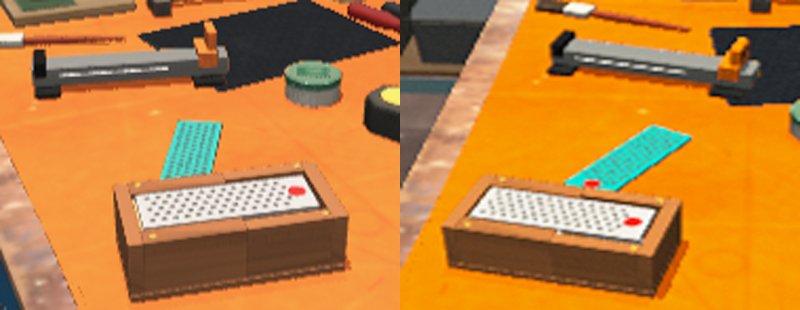

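The crop confirms the choice: the bare steel plate, with its red dot to the right (the far end), lies in the box, and the teal plate lies on the table behind it. Next I move above the holder for a wrist view on the way to the box.

```bash
cat >> h.py <<'E'
from scipy.spatial.transform import Rotation as Ro
def Rt(yaw,pitch=0):
    # tool down, tool x toward -x of a frame with given yaw (deg); pitch>0: tool z leans toward -x
    b=np.array([[-1,0,0],[0,1,0],[0,0,-1.]])
    return (Ro.from_euler('z',yaw,degrees=True)*Ro.from_euler('y',pitch,degrees=True)).as_matrix()@b
def delta(p,R):
    s=manip.observe(); R0=np.array(s['tcp_rot'])
    dp=R0.T@(np.array(p)-s['tool_pos']); rv=Ro.from_matrix(R0.T@R).as_rotvec()
    print('shift',np.round(dp,4),'rot',np.round(rv,4),'| dist',round(np.linalg.norm(dp),3),'ang',round(np.degrees(np.linalg.norm(rv)),1))
E
python3 -c "
from h import *
delta([.46,.19,.28],Rt(-9))"
```

```text
shift [-0.3859 -0.2603 -0.0877] rot [-0.0016 -0.0003 -0.1348] | dist 0.474 ang 7.7
```

Call:
jog_arm([
  [[-0.386, -0.26, -0.088], [-0.0016, 0, -0.135], 1],
  [[-0.386, -0.26, -0.088], [-0.0016, 0, -0.135], 1],
  [[-0.386, -0.26, -0.088], [-0.0016, 0, -0.135], 1],
  [[-0.386, -0.26, -0.088], [-0.0016, 0, -0.135], 1],
  [[-0.386, -0.26, -0.088], [-0.0016, 0, -0.135], 1],
])

```text
time_s: 0.6
tool_pos: [0.3217, 0.359, 0.2392]
tcp_rot: [[-0.988, 0.155, 0.0], [0.155, 0.988, 0.001], [0.0, 0.001, -1.0]]
ft_force: [1.4, 0.3, 0.4]
width: 0.15
gripper_force: 0.0
```

```bash
python3 -c "
from h import *
delta([.46,.19,.28],Rt(-9))"
```

```text
shift [-0.1629 -0.1453 -0.041 ] rot [ 0.0013 -0.0001  0.0009] | dist 0.222 ang 0.1
```

Call:
jog_arm([
  [[-0.163, -0.145, -0.041], [0, 0, 0], 1],
  [[-0.163, -0.145, -0.041], [0, 0, 0], 1],
  [[-0.163, -0.145, -0.041], [0, 0, 0], 1],
  [[-0.163, -0.145, -0.041], [0, 0, 0], 1],
  [[-0.163, -0.145, -0.041], [0, 0, 0], 1],
])

```text
time_s: 1.1
tool_pos: [0.462, 0.1886, 0.2803]
tcp_rot: [[-0.987, 0.16, 0.002], [0.16, 0.987, 0.0], [-0.002, 0.001, -1.0]]
ft_force: [-0.2, 0.5, -0.0]
width: -0.004
gripper_force: 0.0
```

Call:
jog_arm([
  [[0, 0, 0], [0, 0, 0], 1],
])

```text
time_s: 1.2
tool_pos: [0.4616, 0.1895, 0.2799]
tcp_rot: [[-0.987, 0.161, 0.001], [0.161, 0.987, 0.001], [-0.001, 0.001, -1.0]]
ft_force: [-0.1, 1.1, 0.8]
width: 0.002
gripper_force: 0.0
```

```bash
cat >> h.py <<'E'
def wrist(fn=None):
    s=manip.observe(); p,d=snap('wrist',fn); c=manip.camera_info('wrist')
    T=np.eye(4); T[:3,:3]=s['tcp_rot']; T[:3,3]=s['tool_pos']; return p,d,T@np.array(c['tool_from_camera']),c
def wrays(T,c,uv):
    uv=np.atleast_2d(uv).astype(float); x=(uv[:,0]-c['cx'])/c['fx']; y=(uv[:,1]-c['cy'])/c['fy']
    th=np.hypot(x,y)+1e-9; r=np.c_[np.sin(th)*x/th,np.sin(th)*y/th,np.cos(th)]
    return T[:3,3], r, r@T[:3,:3].T
def wonz(T,c,uv,z):
    o,_,r=wrays(T,c,uv); return o+r*((z-o[2])/r[:,2])[:,None]
def wcloud(T,c,d):
    h,w=d.shape; u,v=np.meshgrid(np.arange(w),np.arange(h)); o,rc,r=wrays(T,c,np.c_[u.ravel(),v.ravel()])
    return (o+r*(d.ravel()/rc[:,2])[:,None]).reshape(h,w,3)
E
python3 - <<'E'
from h import *
np.set_printoptions(precision=4,suppress=True)
p,d,T,c=wrist('w1.png'); np.savez('w1.npz',p=p,d=d,T=T); print(manip.observe()['tool_pos'],manip.observe()['width'])
E
```

```text
[0.4599 0.191  0.2795] -0.00025451106328574136
```

View pics/w1.png

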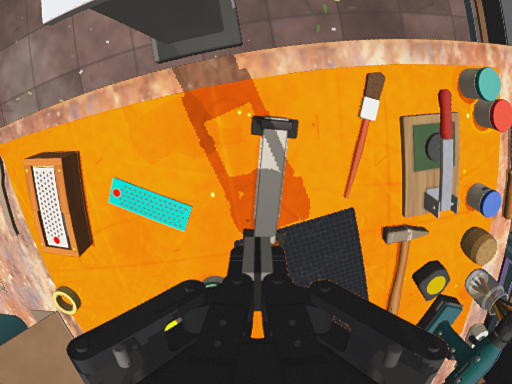

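The wrist view shows the holder from its black stop at (273,126) along the grey bar to (262,238), with the orange tab at (258,325). The box and steel plate are at (50,205), with the red dot at (57,240). I fit the holder from this picture.

Run:
```python
from h import *
np.set_printoptions(precision=4,suppress=True)
c=manip.camera_info('wrist')
z=np.load('w1.npz'); p,d,T=z['p'],z['d'],z['T']
def fit(name,p,C):
    hsv=cv2.cvtColor(p,cv2.COLOR_RGB2HSV); H,S,V=[hsv[...,i].astype(int) for i in range(3)]
    reg=(C[...,0]>.38)&(C[...,0]<.72)&(C[...,1]>.08)&(C[...,1]<.26)
    bed=reg&(abs(C[...,2]-.034)<.004)&(S<110)&(V>60)
    n,l,st,_=cv2.connectedComponentsWithStats(bed.astype(np.uint8)); k=1+np.argmax(st[1:,4]); P=C[l==k]
    (cx,s,a)=cv2.minAreaRect((P[:,:2]*1000).astype(np.float32))
    box=cv2.boxPoints(((cx),s,a)); 
    pc=P[:,:2]-P[:,:2].mean(0); ax=np.linalg.svd(pc,full_matrices=False)[2][0]; ax*=np.sign(ax[0])
    print(name,'bed',len(P),np.round(cx,1),np.round(s,1),round(a,2),'pca yaw',np.degrees(np.arctan2(ax[1],ax[0])),'z',np.median(P[:,2]))
    yaw=np.arctan2(ax[1],ax[0])
    e=np.array([np.cos(yaw),np.sin(yaw)]); nrm=np.array([-e[1],e[0]])
    s=P[:,:2]@e; t=P[:,:2]@nrm; print('  s',np.percentile(s,[0,1,99,100]),'t',np.percentile(t,[0,2,50,98,100]))
    blk=reg&(abs(C[...,2]-.043)<.004)&(V<90)&(S<120); Q=C[blk]
    if len(Q): s=Q[:,:2]@e; t=Q[:,:2]@nrm; print('  black',len(Q),np.percentile(s,[0,2,50,98,100]),'t',np.percentile(t,[2,98]))
    org=reg&(C[...,2]>.047)&(C[...,2]<.075)&(S>150)&(H<25); Q=C[org]
    if len(Q): s=Q[:,:2]@e; t=Q[:,:2]@nrm; print('  tab',len(Q),np.percentile(s,[2,50,98]),'t',np.percentile(t,[2,50,98]))
fit('w',p,wcloud(T,c,d))
for n in ('scene','side'):
    q=np.load(n+'0.npz'); fit(n,q['p'],cloud(n,q['d']))
```

```text
w bed 2538 [522.9 201.7] [ 36.2 183.6] 76.09 pca yaw -13.648284376901898 z 0.03446855557416656
  s [0.3687 0.3702 0.5431 0.5524] t [0.301  0.3021 0.319  0.3359 0.3375]
  black 282 [0.3544 0.3546 0.3614 0.3676 0.3678] t [0.2981 0.3415]
scene bed 459 [520.7 195.7] [ 39.7 181.2] 76.23 pca yaw -14.085169815397034 z 0.03335985504261446
  s [0.3669 0.3672 0.546  0.548 ] t [0.2962 0.2978 0.3126 0.3323 0.3364]
  black 43 [0.3531 0.3531 0.3582 0.3653 0.3653] t [0.2957 0.3378]
  tab 64 [0.5592 0.5641 0.5698] t [0.2959 0.3039 0.3321]
side bed 320 [519.6 196.4] [ 41.3 179.8] 77.64 pca yaw -14.013374966962838 z 0.03235096636065676
  s [0.3661 0.3691 0.5433 0.5471] t [0.2951 0.2983 0.3154 0.3341 0.3365]
  black 20 [0.3557 0.3558 0.3625 0.3676 0.3678] t [0.2951 0.3326]
  tab 56 [0.5619 0.5691 0.5744] t [0.298  0.3069 0.3347]
```

```bash
python3 -c "
from h import *
c=manip.camera_info('wrist');z=np.load('w1.npz'); p,d,T=z['p'],z['d'],z['T']
q=p[232:250,45:70].astype(int); m=(q[...,0]>150)&(q[...,1]<80)&(q[...,2]<80); v,u=np.nonzero(m); print(len(u),wonz(T,c,[(u.mean()+45,v.mean()+232)],.058))
delta([.547,-.198,.12],Rt(-11.2))"
```

```text
23 [[ 0.54774341 -0.19531396  0.058     ]]
shift [-0.148  -0.3705  0.1588] rot [ 0.0017 -0.0009  0.0357] | dist 0.429 ang 2.0
```

Call:
jog_arm([
  [[-0.148, -0.37, 0.159], [0.0017, 0, 0.036], 1],
  [[-0.148, -0.37, 0.159], [0.0017, 0, 0.036], 1],
  [[-0.148, -0.37, 0.159], [0.0017, 0, 0.036], 1],
  [[-0.148, -0.37, 0.159], [0.0017, 0, 0.036], 1],
  [[-0.148, -0.37, 0.159], [0.0017, 0, 0.036], 1],
])

```text
time_s: 1.75
tool_pos: [0.5103, -0.034, 0.186]
tcp_rot: [[-0.982, 0.19, -0.0], [0.19, 0.982, 0.001], [0.001, 0.001, -1.0]]
ft_force: [0.4, 0.4, -0.6]
width: -0.0
gripper_force: 0.0
```

```bash
python3 -c "
from h import *
delta([.547,-.1975,.12],Rt(-11.2))"
```

```text
shift [-0.0671 -0.1536  0.0657] rot [ 0.0011 -0.0007  0.0048] | dist 0.18 ang 0.3
```

Call:
jog_arm([
  [[-0.067, -0.153, 0.066], [0.001, 0, 0.005], 1],
  [[-0.067, -0.153, 0.066], [0.001, 0, 0.005], 1],
  [[-0.067, -0.153, 0.066], [0.001, 0, 0.005], 1],
  [[-0.067, -0.153, 0.066], [0.001, 0, 0.005], 1],
  [[-0.067, -0.153, 0.066], [0.001, 0, 0.005], 1],
])

```text
time_s: 2.25
tool_pos: [0.547, -0.1987, 0.1183]
tcp_rot: [[-0.98, 0.199, -0.004], [0.199, 0.98, 0.0], [0.003, -0.001, -1.0]]
ft_force: [-1.0, 0.7, -0.0]
width: 0.001
gripper_force: 0.0
```

Run:
```python
from h import *
np.set_printoptions(precision=4,suppress=True)
p,d,T,c=wrist('w2.png'); C=wcloud(T,c,d)
near=(np.hypot(C[...,0]-.486,C[...,1]+.188)<.17)
for zz,n in ((.059,'rim'),):
    m=near&(abs(C[...,2]-zz)<.005); P=C[m]; print(n,len(P),cv2.minAreaRect((P[:,:2]*1000).astype(np.float32)),np.median(P[:,2]))
hsv=cv2.cvtColor(p,cv2.COLOR_RGB2HSV); st=near&(hsv[...,1]<60)&(hsv[...,2]>120)&(C[...,2]>.045)&(C[...,2]<.065); P=C[st]
print(cv2.minAreaRect((P[:,:2]*1000).astype(np.float32)))
delta([.547,-.1975,.065],Rt(-11.2))
```

```text
rim 21903 ((487.553466796875, -184.48202514648438), (94.79362487792969, 184.21682739257812), 79.02776336669922) 0.05896002722246621
((487.5107727050781, -183.9784393310547), (65.08477020263672, 153.7411651611328), 73.64952850341797)
shift [-0.0006 -0.0008  0.0543] rot [ 0.0008 -0.0033 -0.0035] | dist 0.054 ang 0.3
```

View pics/w2.png

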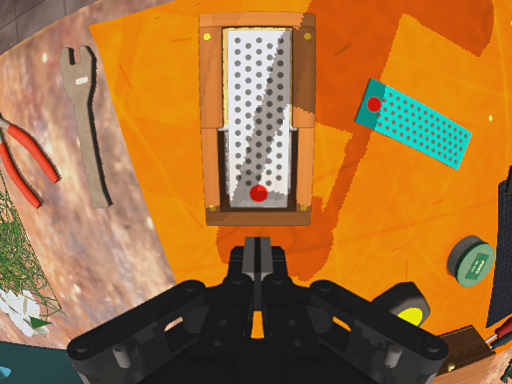

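The wrist view shows the red dot at (259,193), the plate centred in the box and the shut fingertips at (257,240). Now I press down.

Call:
jog_arm([
  [[0, 0, 0.03], [0, -0.003, -0.003], 1],
  [[0, 0, 0.05], [0, -0.003, -0.003], 1],
  [[0, 0, 0.056], [0, -0.003, -0.003], 1],
  [[0, 0, 0.06], [0, -0.003, -0.003], 1],
  [[0, 0, 0.064], [0, -0.003, -0.003], 1],
])

```text
time_s: 2.8
tool_pos: [0.5483, -0.1966, 0.0579]
tcp_rot: [[-0.981, 0.192, 0.005], [0.192, 0.981, -0.002], [-0.005, -0.001, -1.0]]
ft_force: [-0.4, 0.2, 0.5]
width: 0.003
gripper_force: 0.0
```

Call:
jog_arm([
  [[0, 0, 0.004], [0, 0, 0], 1],
  [[0, 0, 0.008], [0, 0, 0], 1],
  [[0, 0, 0.012], [0, 0, 0], 1],
  [[0, 0, 0.016], [0, 0, 0], 1],
  [[0, 0, 0.019], [0, 0, 0], 1],
])

```text
time_s: 3.3
tool_pos: [0.5473, -0.1975, 0.0376]
tcp_rot: [[-0.981, 0.194, 0.003], [0.194, 0.981, -0.001], [-0.003, -0.001, -1.0]]
ft_force: [-0.4, -0.9, 0.4]
width: -0.001
gripper_force: 0.0
```

Run:
```python
from h import *
s=manip.observe();print(s['tool_pos'],s['ft_force'])
a=[cv2.resize(snap(n)[0][y:y+100,x:x+140],(400,286),interpolation=2) for n,x,y in (('scene',180,190),('side',140,180))]
cv2.imwrite('pics/press.png',np.hstack(a)[:,:,::-1])
```

```text
[ 0.54733903 -0.19748222  0.03757141] [-0.44241788 -0.93023356  0.38101002]
```

View pics/press.png

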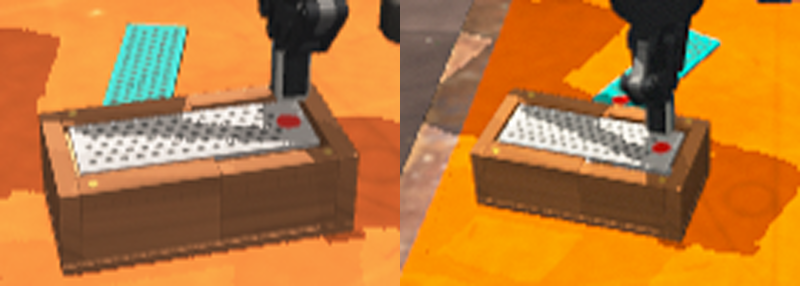

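The plate still looks flat, and the finger is seen behind the red dot at (288,121) of the left half. I'll measure the dot and fingertip now.

Run:
```python
from h import *
np.set_printoptions(precision=4,suppress=True)
for n in ('scene','side'):
    p,d=snap(n); C=cloud(n,d); hsv=cv2.cvtColor(p,cv2.COLOR_RGB2HSV); H,S,V=[hsv[...,i].astype(int) for i in range(3)]
    near=np.hypot(C[...,0]-.547,C[...,1]+.1975)<.03
    red=((H<8)|(H>172))&(S>130)&(V>60)&near; print(n,'red',red.sum(),C[red].mean(0))
    st=(S<70)&(np.hypot(C[...,0]-.547,C[...,1]+.1975)<.022)&(C[...,2]>.02)
    for a in np.arange(.03,.12,.01):
        m=st&(C[...,2]>=a)&(C[...,2]<a+.01)
        if m.sum(): print('  z%.2f'%a,m.sum(),C[m].mean(0)[:2],C[m].min(0)[:2],C[m].max(0)[:2],'V',V[m].mean())
    stl=(S<60)&(V>120)&(np.hypot(C[...,0]-.43,C[...,1]+.177)<.03)&(C[...,2]>.04); print('  near plate z',C[stl][:,2].mean())
print(manip.observe()['tool_pos'],manip.observe()['joint_pos'])
```

```text
scene red 30 [ 0.5467 -0.1979  0.0583]
  z0.04 1 [ 0.5614 -0.2122] [ 0.5614 -0.2122] [ 0.5614 -0.2122] V 105.0
  z0.05 161 [ 0.5434 -0.197 ] [ 0.5259 -0.2186] [ 0.5645 -0.1759] V 136.75776397515529
  z0.07 14 [ 0.546  -0.2044] [ 0.5356 -0.206 ] [ 0.5557 -0.2024] V 115.28571428571429
  z0.08 50 [ 0.5403 -0.2066] [ 0.5337 -0.2136] [ 0.5545 -0.1952] V 65.84
  z0.09 59 [ 0.541  -0.2071] [ 0.5342 -0.2143] [ 0.5518 -0.194 ] V 53.08474576271186
  z0.10 65 [ 0.5407 -0.2073] [ 0.5341 -0.2148] [ 0.5501 -0.1935] V 51.44615384615385
  z0.11 28 [ 0.5383 -0.2063] [ 0.5307 -0.2137] [ 0.5491 -0.1918] V 49.57142857142857
  near plate z 0.05780731935819431
side red 20 [ 0.5467 -0.1958  0.0565]
  z0.05 108 [ 0.5438 -0.1999] [ 0.5256 -0.2189] [ 0.5631 -0.1797] V 138.07407407407408
  z0.07 8 [ 0.5489 -0.203 ] [ 0.5367 -0.2053] [ 0.5576 -0.1985] V 134.25
  z0.08 25 [ 0.5492 -0.2074] [ 0.5366 -0.2118] [ 0.5578 -0.1991] V 76.72
  z0.09 34 [ 0.5487 -0.2083] [ 0.5373 -0.2151] [ 0.5579 -0.1974] V 58.5
  z0.10 28 [ 0.5492 -0.208 ] [ 0.5402 -0.2138] [ 0.5581 -0.1977] V 50.57142857142857
  z0.11 2 [ 0.5553 -0.2072] [ 0.554  -0.2076] [ 0.5565 -0.2067] V 79.0
  near plate z 0.15239011145161213
[ 0.5475 -0.1975  0.0379] [ -26.6798   23.4624   98.3785   -0.0077   57.9768 -105.5069]
```

The fingertips are still about 12 mm above the dot, with their lowest points at z≈0.07, although the TCP reads 0.038. I check where the tips really are in the tool frame from wrist depth.

Run:
```python
from h import *
np.set_printoptions(precision=4,suppress=True)
p,d,T,c=wrist(); s=manip.observe(); C=wcloud(T,c,d)
L=(C-s['tool_pos'])@s['tcp_rot']   # tool coords
for v in range(190,300,5):
    print(v,d[v,250].round(4),L[v,250],L[v,262],p[v,250])
print(manip.camera_info('wrist')['tool_from_camera'][:3,3],s['tool_pos'],s['width'])
```

```text
190 0.1698 [ 0.0291 -0.0021 -0.0204] [ 0.0291  0.0048 -0.0203] [148 139 133]
195 0.1718 [ 0.0258 -0.0021 -0.0194] [ 0.0261  0.0048 -0.0204] [148 139 132]
200 0.1711 [ 0.0233 -0.0021 -0.021 ] [ 0.0232  0.0048 -0.0208] [146 137 132]
205 0.1732 [ 0.0198 -0.0022 -0.02  ] [ 0.0197  0.0048 -0.0198] [146 138 131]
210 0.1736 [ 0.0168 -0.0022 -0.0205] [ 0.017   0.0048 -0.0208] [145 137 130]
215 0.1745 [ 0.0137 -0.0022 -0.0206] [ 0.0139  0.0048 -0.021 ] [147 139 131]
220 0.1768 [ 0.01   -0.0023 -0.0195] [ 0.0105  0.0049 -0.0207] [146 136 130]
225 0.1758 [ 0.0075 -0.0022 -0.0213] [ 0.0078  0.0049 -0.0218] [169  98  92]
230 0.1782 [ 0.0037 -0.0023 -0.0202] [ 0.004   0.0049 -0.0209] [185  21  10]
235 0.1774 [ 0.0011 -0.0023 -0.0218] [ 0.0006  0.0049 -0.0209] [186  12   5]
240 0.1512 [ 0.0107 -0.0017 -0.0463] [ 0.011   0.0044 -0.0468] [81 77 72]
245 0.1452 [ 0.0112 -0.0016 -0.0525] [ 0.0106  0.0043 -0.0515] [80 76 73]
250 0.1408 [ 0.011  -0.0015 -0.0571] [ 0.0112  0.0042 -0.0575] [80 76 71]
255 0.1354 [ 0.0115 -0.0014 -0.0627] [ 0.0116  0.0041 -0.0628] [79 75 70]
260 0.131 [ 0.0116 -0.0013 -0.0673] [ 0.0112  0.0041 -0.0666] [78 76 71]
265 0.1284 [ 0.0108 -0.0013 -0.0703] [ 0.0109  0.004  -0.0704] [79 75 71]
270 0.1238 [ 0.0113 -0.0012 -0.075 ] [ 0.0112  0.0039 -0.0748] [77 74 70]
275 0.1231 [ 0.0096 -0.0012 -0.0763] [ 0.0098  0.0039 -0.0766] [148 140 132]
280 0.1149 [ 0.0124 -0.001  -0.084 ] [ 0.0117  0.0038 -0.0829] [23 22 26]
285 0.1138 [ 0.0111 -0.001  -0.0856] [ 0.0112  0.0038 -0.0857] [27 27 28]
290 0.1092 [ 0.0121 -0.0009 -0.0901] [ 0.0091  0.0038 -0.0863] [23 24 27]
295 0.1073 [ 0.0114 -0.0009 -0.0924] [ 0.0067  0.0038 -0.0865] [24 27 28]
[ 0.0825  0.0016 -0.1817] [ 0.5475 -0.1975  0.038 ] 0.0003988303077309655
```

The real tips sit about 40 mm behind the reported TCP: the finger faces end at tool z≈-0.043, and the pads run from -0.046 to -0.075. I keep pressing with that offset and watch the force.

Call:
jog_arm([
  [[0, 0, 0.005], [0, 0, 0], 1],
  [[0, 0, 0.01], [0, 0, 0], 1],
  [[0, 0, 0.014], [0, 0, 0], 1],
  [[0, 0, 0.017], [0, 0, 0], 1],
  [[0, 0, 0.02], [0, 0, 0], 1],
])

```text
time_s: 4.05
tool_pos: [0.5474, -0.1974, 0.0175]
tcp_rot: [[-0.981, 0.194, 0.003], [0.194, 0.981, -0.001], [-0.003, -0.001, -1.0]]
ft_force: [0.2, 0.9, 1.5]
width: 0.003
gripper_force: 0.1
```

Call:
jog_arm([
  [[0, 0, 0.003], [0, 0, 0], 1],
  [[0, 0, 0.006], [0, 0, 0], 1],
  [[0, 0, 0.009], [0, 0, 0], 1],
])

```text
time_s: 4.35
tool_pos: [0.5476, -0.1975, 0.0087]
tcp_rot: [[-0.981, 0.194, 0.003], [0.194, 0.981, -0.002], [-0.003, -0.001, -1.0]]
ft_force: [-0.7, 0.1, -0.3]
width: 0.004
gripper_force: 0.1
```

```bash
cat > st.py <<'E'
from h import *
np.set_printoptions(precision=4,suppress=True)
for n in ('scene','side'):
    p,d=snap(n); C=cloud(n,d); hsv=cv2.cvtColor(p,cv2.COLOR_RGB2HSV); H,S,V=[hsv[...,i].astype(int) for i in range(3)]
    reg=np.hypot(C[...,0]-.487,C[...,1]+.187)<.12
    red=((H<8)|(H>172))&(S>130)&(V>60)&reg&(C[...,2]>.01)&(C[...,0]>.51); print(n,'red',red.sum(),C[red].mean(0))
    stl=reg&(S<60)&(V>90)&(C[...,0]<.51)&(C[...,2]<.11)&(C[...,2]>.05); P=C[stl]
    e=np.array([.981,-.193]); x=(P[:,:2]-[.4907,-.1876])@e
    A=np.c_[x,np.ones(len(x))]; k=np.linalg.lstsq(A,P[:,2],rcond=None)[0]
    print('  plate tilt',np.degrees(np.arctan(k[0])),'z at bar',k[1],'near x',np.percentile(x,1),'n',len(x))
E
python3 st.py
```

```text
scene red 4 [ 0.5532 -0.2091  0.094 ]
  plate tilt -12.278834905355607 z at bar 0.057849946213861726 near x -0.07711751425154799 n 868
side red 4 [ 0.548  -0.206   0.0487]
  plate tilt -12.697713227900506 z at bar 0.05690299047000022 near x -0.07540527705670563 n 596
```

Call:
jog_arm([
  [[0, 0, 0.003], [0, 0, 0], 1],
  [[0, 0, 0.006], [0, 0, 0], 1],
  [[0, 0, 0.009], [0, 0, 0], 1],
  [[0, 0, 0.011], [0, 0, 0], 1],
  [[0, 0, 0.013], [0, 0, 0], 1],
])

```text
time_s: 4.95
tool_pos: [0.5475, -0.1974, -0.0043]
tcp_rot: [[-0.981, 0.194, 0.003], [0.194, 0.981, -0.001], [-0.003, -0.001, -1.0]]
ft_force: [-0.8, 0.1, 0.7]
width: -0.0
gripper_force: 0.0
```

```bash
python3 st.py
```

```text
scene red 0 [nan nan nan]
  plate tilt -29.58920957842839 z at bar 0.058987870815887994 near x -0.05747531585935503 n 577
side red 0 [nan nan nan]
  plate tilt -32.50650140379293 z at bar 0.05830454803310111 near x -0.05133905218061028 n 466st.py:6: RuntimeWarning: Mean of empty slice.
  red=((H<8)|(H>172))&(S>130)&(V>60)&reg&(C[...,2]>.01)&(C[...,0]>.51); print(n,'red',red.sum(),C[red].mean(0))
  ret = um.true_divide(
```

The plate has slid to the far wall, leaning at about 30°. I retreat upward and look.

Call:
jog_arm([
  [[0, 0, -0.01], [0, 0, 0], 1],
  [[0, 0, -0.03], [0, 0, 0], 1],
  [[0, 0, -0.07], [0, 0, 0], 1],
  [[0, 0, -0.12], [0, 0, 0], 1],
  [[0, 0, -0.14], [0, 0, 0], 0],
])

```text
time_s: 5.55
tool_pos: [0.5498, -0.1985, 0.1419]
tcp_rot: [[-0.981, 0.193, 0.011], [0.193, 0.981, -0.006], [-0.012, -0.003, -1.0]]
ft_force: [-0.1, -0.3, 0.9]
width: 0.155
gripper_force: 0.0
```

```bash
python3 st.py
python3 - <<'E'
from h import *
np.set_printoptions(precision=4,suppress=True)
p,d,T,c=wrist('w3.png'); C=wcloud(T,c,d); hsv=cv2.cvtColor(p,cv2.COLOR_RGB2HSV)
s=manip.observe(); print(s['tool_pos'])
e=np.array([.981,-.193]);n=np.array([.193,.981])
X=(C[...,:2]-[.4907,-.1876])@e; Y=(C[...,:2]-[.4907,-.1876])@n
m=(hsv[...,1]<60)&(hsv[...,2]>90)&(X<0)&(X>-.09)&(abs(Y)<.045)&(C[...,2]>.06)&(C[...,2]<.11)
x,y,z=X[m],Y[m],C[m][:,2]
k=np.linalg.lstsq(np.c_[x,y,np.ones(len(x))],z,rcond=None)[0]; print(m.sum(),k,np.degrees(np.arctan(k[0])),'x',np.percentile(x,[0,1,99]),'y',np.percentile(y,[1,50,99]),z.max())
E
```

```text
scene red 1 [ 0.5737 -0.225   0.3139]
  plate tilt -32.21037083392285 z at bar 0.059145282955838846 near x -0.05422841500365873 n 527
side red 3 [ 0.521 -0.233  0.32 ]
  plate tilt -31.71065498988252 z at bar 0.05845631345511183 near x -0.05204373137145231 n 473
[ 0.5483 -0.1978  0.1385]
3634 [-0.6301  0.003   0.0606] -32.216010778181975 x [-0.0541 -0.0534 -0.0009] y [-0.0208  0.0018  0.0276] 0.0953577454969981
```

View pics/w3.png

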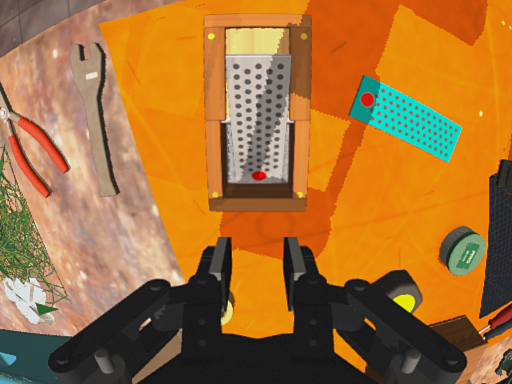

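The plate stays tipped at 32°, with its red dot at (259,176) and its near end at (258,55) clear of the rim. I move to a pre-grasp square to its face.

```bash
python3 -c "
from h import *
delta([.4604,-.1807,.0926],Rt(-11.1,32))"
```

```text
shift [ 0.09   -0.0001  0.0452] rot [-0.002   0.5664 -0.0017] | dist 0.101 ang 32.5
```

Call:
jog_arm([
  [[0.02, 0, 0.005], [-0.002, 0.14, -0.002], 0],
  [[0.045, 0, 0.015], [-0.002, 0.28, -0.002], 0],
  [[0.07, 0, 0.03], [-0.002, 0.42, -0.002], 0],
  [[0.09, 0, 0.045], [-0.002, 0.566, -0.002], 0],
  [[0.09, 0, 0.045], [-0.002, 0.566, -0.002], 0],
])

```text
time_s: 6.2
tool_pos: [0.4571, -0.1787, 0.0838]
tcp_rot: [[-0.823, 0.192, -0.534], [0.158, 0.981, 0.109], [0.545, 0.005, -0.838]]
ft_force: [0.7, 0.5, -1.2]
width: 1.003
gripper_force: 0.0
```

Call:
jog_arm([
  [[0, 0, 0], [0, 0, 0], 0],
])

```text
time_s: 6.3
tool_pos: [0.4584, -0.1795, 0.089]
tcp_rot: [[-0.829, 0.192, -0.525], [0.161, 0.981, 0.105], [0.536, 0.003, -0.844]]
ft_force: [-0.2, -0.4, 0.2]
width: 0.999
gripper_force: 0.0
```

```bash
cat > wp.py <<'E'
from h import *
np.set_printoptions(precision=4,suppress=True)
def plate(fn=None):
    p,d,T,c=wrist(fn); s=manip.observe(); C=wcloud(T,c,d); hsv=cv2.cvtColor(p,cv2.COLOR_RGB2HSV)
    L=(C-s['tool_pos'])@s['tcp_rot']
    m=(hsv[...,1]<60)&(hsv[...,2]>90)&(abs(L[...,0])<.1)&(abs(L[...,1])<.035)&(d>.09)
    return p,d,L,m,hsv,s,C
if __name__=='__main__':
    p,d,L,m,hsv,s,C=plate()
    m&=C[...,2]>.063; m&=C[...,2]<.1
    P=L[m]; k=np.linalg.lstsq(np.c_[P[:,:2],np.ones(len(P))],P[:,2],rcond=None)[0]
    print(s['tool_pos'],len(P),'plane',k,'x',np.percentile(P[:,0],[1,99]),'y',np.percentile(P[:,1],[1,50,99]))
    # finger tips per side
    f=(d>.05)&(d<.17)&(L[...,2]>-.1)&(L[...,2]<k[2]-.012)&(abs(L[...,0])<.016); Q=L[f]
    for sg in (-1,1):
        q=Q[Q[:,1]*sg>0]; print('finger',sg,len(q),'z',np.percentile(q[:,2],[90,99.5]),'inner y',np.percentile(sg*q[q[:,2]>-.075][:,1],1))
E
python3 wp.py; python3 -c "
from h import *
delta([.424,-.1735,.0332],Rt(-11.1,32))"
```

```text
[ 0.4589 -0.1798  0.0908] 5141 plane [-0.0023  0.0001  0.0081] x [-0.0386  0.018 ] y [-0.0224  0.0015  0.0259]
finger -1 2759 z [-0.0593 -0.0512] inner y 0.04016088776627702
finger 1 2719 z [-0.0594 -0.0514] inner y 0.04424693982866562
shift [-0.0007 -0.0006  0.0676] rot [ 0.0012 -0.0033  0.0011] | dist 0.068 ang 0.2
```

Call:
jog_arm([
  [[0, 0, 0.025], [0, 0, 0], 0],
  [[0, 0, 0.05], [0, 0, 0], 0],
  [[0, 0, 0.062], [0, 0, 0], 0],
  [[0, 0, 0.068], [0, 0, 0], 0],
  [[0, 0, 0.068], [0, 0, 0], 0],
])

```text
time_s: 6.85
tool_pos: [0.4235, -0.173, 0.0342]
tcp_rot: [[-0.831, 0.192, -0.522], [0.163, 0.981, 0.103], [0.532, 0.001, -0.847]]
ft_force: [-0.3, 1.0, -0.0]
width: 0.998
gripper_force: 0.0
```

Call:
jog_arm([
  [[0, 0, 0], [0, 0, 0], 0.3],
  [[0, 0, 0], [0, 0, 0], 0.6],
  [[0, 0, 0], [0, 0, 0], 1],
  [[0, 0, 0], [0, 0, 0], 1],
  [[0, 0, 0], [0, 0, 0], 1],
], squeeze=70)

```text
time_s: 7.35
tool_pos: [0.4243, -0.1732, 0.0338]
tcp_rot: [[-0.831, 0.192, -0.522], [0.162, 0.981, 0.103], [0.532, 0.001, -0.847]]
ft_force: [1.2, -0.1, 5.2]
width: 0.564
gripper_force: 71.3
```

Run:
```python
from wp import *
p,d,L,m,hsv,s,C=plate(); m&=(L[...,2]>-.075)&(L[...,2]<-.04)&(L[...,0]<.04)
P=L[m]; k=np.linalg.lstsq(np.c_[P[:,:2],np.ones(len(P))],P[:,2],rcond=None)[0]
print(s['tool_pos'],s['width'],s['gripper_force'],s['ft_force'],len(P),k,np.percentile(P[:,0],[1,99]),np.percentile(P[:,1],[1,99]))
```

```text
[ 0.4243 -0.1732  0.0338] 0.5599204033920235 71.30080103874207 [ 1.7293 -0.9671  5.3962] 9877 [-0.0134  0.0005 -0.0588] [-0.0454  0.0186] [-0.0274  0.0307]
```

Call:
jog_arm([
  [[0.01, 0, -0.008], [0, 0, 0], 1],
  [[0.024, 0, -0.02], [0, 0, 0], 1],
  [[0.04, 0, -0.038], [0, 0, 0], 1],
  [[0.055, 0, -0.055], [0, 0, 0], 1],
  [[0.065, 0, -0.066], [0, 0, 0], 1],
])

```text
time_s: 7.9
tool_pos: [0.4037, -0.1692, 0.126]
tcp_rot: [[-0.831, 0.192, -0.522], [0.162, 0.981, 0.103], [0.532, 0.001, -0.847]]
ft_force: [-0.6, -0.1, -1.1]
width: 0.562
gripper_force: 72.1
```

Run:
```python
from wp import *
p,d,L,m,hsv,s,C=plate(); m&=(L[...,2]>-.085)&(L[...,2]<-.03)&(L[...,0]<.04)
P=L[m]; k=np.linalg.lstsq(np.c_[P[:,:2],np.ones(len(P))],P[:,2],rcond=None)[0]
print(s['tool_pos'],s['width'],s['gripper_force'],s['ft_force'],len(P),k,np.percentile(P[:,0],[1,99]),np.percentile(P[:,1],[1,99]))
delta([.42,-.12,.16],Rt(-13.8,0))
```

```text
[ 0.404  -0.1695  0.1275] 0.5610294015904231 72.15400099754333 [ 1.0271  0.4951 -0.8147] 10101 [-0.0499  0.0004 -0.0579] [-0.0458  0.018 ] [-0.0273  0.0312]
shift [ 0.012   0.0516 -0.0308] rot [-0.0132 -0.5593  0.046 ] | dist 0.061 ang 32.2
```

The plate is out and gripped, sagging about 3°. I raise the grip, level it and carry it toward the holder.

Call:
jog_arm([
  [[0.003, 0.01, -0.006], [-0.003, -0.13, 0.01], 1],
  [[0.006, 0.02, -0.012], [-0.006, -0.26, 0.02], 1],
  [[0.008, 0.03, -0.02], [-0.01, -0.39, 0.03], 1],
  [[0.012, 0.052, -0.031], [-0.013, -0.51, 0.046], 1],
  [[0.012, 0.052, -0.031], [-0.013, -0.51, 0.046], 1],
], squeeze=115)

```text
time_s: 8.45
tool_pos: [0.4167, -0.1163, 0.1583]
tcp_rot: [[-0.97, 0.238, -0.049], [0.237, 0.971, 0.013], [0.051, 0.001, -0.999]]
ft_force: [-0.4, -0.9, -1.9]
width: 0.547
gripper_force: 118.0
```

```bash
cat > sag.py <<'E'
from wp import *
p,d,L,m,hsv,s,C=plate(); m&=(L[...,2]>-.085)&(L[...,2]<-.03)&(L[...,0]<.04)
P=L[m]; k=np.linalg.lstsq(np.c_[P[:,:2],np.ones(len(P))],P[:,2],rcond=None)[0]
m&=abs(C[...,2]-np.median(C[m][:,2]))<.02
print(s['tool_pos'],s['width'],s['gripper_force'],s['ft_force'],len(P),k,np.percentile(P[:,0],[1,99]),np.percentile(P[:,1],[1,99]))
Q=C[m]; kw=np.linalg.lstsq(np.c_[Q[:,:2]-s['tool_pos'][:2],np.ones(len(Q))],Q[:,2],rcond=None)[0]; print('world slope deg',np.degrees(np.arctan(kw[:2])),'top z under TCP',kw[2])
E
python3 sag.py;python3 -c "
from h import *
delta([.4569,.2146,.10],Rt(-13.8,3))"
```

```text
[ 0.4181 -0.118   0.1576] 0.5445357935553236 117.97297954559326 [ 0.3873 -0.6397 -1.8124] 8233 [-0.0392 -0.0242 -0.0594] [-0.0442  0.0202] [-0.0249  0.0317]
world slope deg [-3.8783  2.2615] top z under TCP 0.21676881938420434
shift [0.0382 0.3324 0.0595] rot [-0.0004  0.0006  0.0012] | dist 0.34 ang 0.1
```

```bash
python3 -c "
from h import *
delta([.4569,.2146,.10],Rt(-13.8,-2.3))"
```

```text
shift [0.0382 0.3324 0.0595] rot [-0.0003 -0.0919  0.0012] | dist 0.34 ang 5.3
```

Call:
jog_arm([
  [[0.005, 0.04, 0], [0, -0.03, 0], 1],
  [[0.01, 0.09, 0.005], [0, -0.06, 0], 1],
  [[0.015, 0.135, 0.01], [0, -0.092, 0.001], 1],
  [[0.02, 0.18, 0.02], [0, -0.092, 0.001], 1],
  [[0.026, 0.225, 0.03], [0, -0.092, 0.001], 1],
])

```text
time_s: 9.0
tool_pos: [0.4474, 0.1069, 0.1268]
tcp_rot: [[-0.97, 0.239, 0.037], [0.239, 0.971, -0.011], [-0.038, -0.001, -0.999]]
ft_force: [0.9, -0.4, -1.5]
width: 0.546
gripper_force: 118.2
```

```bash
python3 -c "
from h import *
delta([.4569,.2146,.10],Rt(-13.8,-2.3))"
```

```text
shift [0.0176 0.1069 0.026 ] rot [-0.0015 -0.0021 -0.0009] | dist 0.111 ang 0.2
```

Call:
jog_arm([
  [[0.008, 0.04, 0.01], [0, 0, 0], 1],
  [[0.014, 0.08, 0.02], [0, 0, 0], 1],
  [[0.0176, 0.105, 0.026], [0, 0, 0], 1],
  [[0.0176, 0.107, 0.026], [0, 0, 0], 1],
  [[0.0176, 0.107, 0.026], [0, 0, 0], 1],
])

```text
time_s: 9.5
tool_pos: [0.4567, 0.2134, 0.0998]
tcp_rot: [[-0.971, 0.238, 0.035], [0.237, 0.971, -0.011], [-0.037, -0.003, -0.999]]
ft_force: [-0.2, -0.1, -1.1]
width: 0.55
gripper_force: 118.3
```

```bash
cat > sag2.py <<'E'
from wp import *
p,d,T,c=wrist('w4.png'); s=manip.observe(); C=wcloud(T,c,d); hsv=cv2.cvtColor(p,cv2.COLOR_RGB2HSV); L=(C-s['tool_pos'])@s['tcp_rot']
m=(hsv[...,1]<60)&(hsv[...,2]>90)&(abs(L[...,1])<.02)&(L[...,0]>-.05)&(L[...,0]<.03)&(abs(L[...,2]+.058)<.008)
for i in range(4):
    P=L[m]; k=np.linalg.lstsq(np.c_[P[:,:2],np.ones(len(P))],P[:,2],rcond=None)[0]
    m&=abs(L[...,:2]@k[:2]+k[2]-L[...,2])<.002
print(s['tool_pos'],s['gripper_force'],len(P),k)
Q=C[m]; kw=np.linalg.lstsq(np.c_[Q[:,:2]-s['tool_pos'][:2],np.ones(len(Q))],Q[:,2],rcond=None)[0]
print('world slope deg',np.degrees(np.arctan(kw[:2])),'top z under TCP',kw[2])
m2=(abs(L[...,:2]@k[:2]+k[2]-L[...,2])<.003)&(hsv[...,1]<60)&(hsv[...,2]>70); n,l,st,_=cv2.connectedComponentsWithStats(m2.astype(np.uint8)); kk=1+np.argmax(st[1:,4])
P=L[l==kk]; print('x',np.percentile(P[:,0],[0,1,99,100]),'y',np.percentile(P[:,1],[0,1,99,100]))
R=C[l==kk]; print(cv2.minAreaRect((R[:,:2]*1000).astype(np.float32)))
E
python3 sag2.py
```

```text
[0.4567 0.2128 0.1002] 118.31325888633728 6243 [-0.0204 -0.0035 -0.058 ]
world slope deg [ 0.9592 -0.1658] top z under TCP 0.15817257863745554
x [-0.0501 -0.0465  0.0185  0.0192] y [-0.0275 -0.0217  0.027   0.0324]
((470.2655029296875, 212.2367706298828), (59.89493179321289, 69.33386993408203), 76.439697265625)
```

View pics/w4.png

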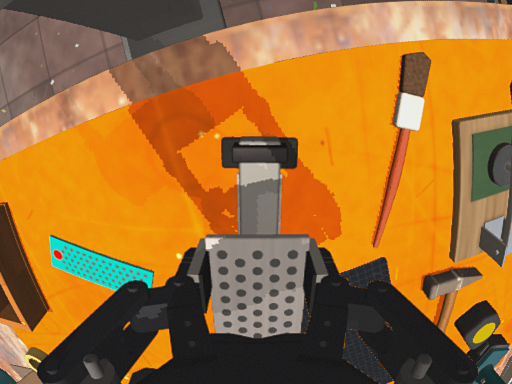

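The plate is held at (258,285), with the holder's bare near part at (260,200) and the black stop at (260,152). I measure the offset between plate and holder directly in this view.

Run:
```python
from wp import *
p,d,T,c=wrist(); s=manip.observe(); C=wcloud(T,c,d); hsv=cv2.cvtColor(p,cv2.COLOR_RGB2HSV)
yaw=np.radians(-13.8); e=np.array([np.cos(yaw),np.sin(yaw)]); n=np.array([-e[1],e[0]])
D=C[...,:2]-s['tool_pos'][:2]; X=D@e; Y=D@n; Z=C[...,2]; S=hsv[...,1]; V=hsv[...,2]
bed=(abs(Z-.034)<.005)&(S<90)&(V>60)&(abs(Y)<.04)&(X<0)&(X>-.12)
P=np.c_[X[bed],Y[bed]]; 
for a,b in ((-.10,-.075),(-.075,-.05),(-.05,-.03),(-.03,-.01)):
    q=P[(P[:,0]>a)&(P[:,0]<b)]; 
    if len(q)>10: print(a,len(q),np.percentile(q[:,1],[1,99]),np.percentile(q[:,1],[1,99]).mean())
print('bed x min',np.percentile(P[:,0],[0,1,5]),np.median(Z[bed]))
top=(abs(Z-.043)<.004)&(V<90)&(abs(Y)<.03)&(X<0)&(X>-.12); q=np.c_[X[top],Y[top]]; print('black top x',np.percentile(q[:,0],[1,50,99]),'y',np.percentile(q[:,1],[1,99]))
pl=(abs(Z-.158)<.004)&(S<60)&(V>70)&(abs(Y)<.04)&(abs(X)<.05); q=np.c_[X[pl],Y[pl]]; print('plate x',np.percentile(q[:,0],[0,1]),'y',[np.percentile(q[(q[:,0]>-.018)&(q[:,0]<-.010)][:,1],[0,1,99,100])])
print('yaw tool',np.degrees(np.arctan2(-s['tcp_rot'][1][0],-s['tcp_rot'][0][0])),s['tool_pos'])
```

```text
-0.05 205 [-0.012   0.0215] 0.004732234504974535
-0.03 637 [-0.0124  0.0221] 0.004830429894873879
bed x min [-0.0426 -0.0423 -0.0415] 0.03430486308653519
black top x [-0.0394 -0.033  -0.0262] y [-0.0173  0.0266]
plate x [-0.0212 -0.0207] y [array([-0.0276, -0.0265,  0.031 ,  0.0323])]
yaw tool -13.870103601880764 [0.4567 0.2125 0.1006]
```

Call:
jog_arm([
  [[0.001, 0.0025, 0.03], [0, 0.008, 0.001], 1],
  [[0.002, 0.0025, 0.06], [0, 0.017, 0.001], 1],
  [[0.003, 0.0025, 0.085], [0, 0.017, 0.001], 1],
  [[0.004, 0.0025, 0.105], [0, 0.017, 0.001], 1],
  [[0.004, 0.0025, 0.109], [0, 0.017, 0.001], 1],
])

```text
time_s: 10.1
tool_pos: [0.4559, 0.2138, -0.0098]
tcp_rot: [[-0.97, 0.242, 0.017], [0.242, 0.97, -0.007], [-0.018, -0.003, -1.0]]
ft_force: [0.2, -0.1, -1.9]
width: 0.549
gripper_force: 118.3
```

Run:
```python
from wp import *
p,d,T,c=wrist(); s=manip.observe(); C=wcloud(T,c,d); hsv=cv2.cvtColor(p,cv2.COLOR_RGB2HSV)
yaw=np.radians(-13.8); e=np.array([np.cos(yaw),np.sin(yaw)]); n=np.array([-e[1],e[0]])
D=C[...,:2]-s['tool_pos'][:2]; X=D@e; Y=D@n; Z=C[...,2]; S=hsv[...,1]; V=hsv[...,2]
top=(abs(Z-.043)<.004)&(V<90)&(abs(Y)<.03)&(X<-.024)&(X>-.12); q=np.c_[X[top],Y[top]]; print('black top x',np.percentile(q[:,0],[1,50,99]),'y',np.percentile(q[:,1],[1,99]))
pl=(abs(Z-.05)<.008)&(S<60)&(V>70)&(abs(Y)<.04)&(X>-.024)&(X<.05); q=np.c_[X[pl],Y[pl]]; print('plate x',np.percentile(q[:,0],[0,1]),'y',np.percentile(q[:,1],[1,99]))
A=np.c_[q,np.ones(len(q))]; k=np.linalg.lstsq(A,Z[pl],rcond=None)[0]; print('slope',np.degrees(k[:2]),k[2],'z near',k[2]-.02*k[0])
print(s['tool_pos'],s['ft_force'],s['joint_pos'])
# external views: plate
for nme in('scene','side'):
    p,d=snap(nme); C=cloud(nme,d); h=cv2.cvtColor(p,cv2.COLOR_RGB2HSV); X=C[...,:2]@e-.3925; Y=C[...,:2]@n-.3174
    m=(h[...,1]<60)&(h[...,2]>110)&(X>.02)&(X<.16)&(abs(Y)<.04)&(C[...,2]>.038)&(C[...,2]<.06)
    q=np.c_[X[m],np.ones(m.sum())]; k=np.linalg.lstsq(q,C[m][:,2],rcond=None)[0]; print(nme,m.sum(),'slope',np.degrees(k[0]),'z@0',k[1],'X',np.percentile(X[m],[1,99]),'Y',np.percentile(Y[m],[1,99]))
```

```text
black top x [-0.0394 -0.0336 -0.026 ] y [-0.0194  0.025 ]
plate x [-0.0208 -0.0201] y [-0.0258  0.0284]
slope [ 0.0796 -0.0105] 0.048536050673409534 z near 0.04850825496568799
[ 0.4566  0.2142 -0.0092] [ 0.0787 -0.0579 -1.7904] [ 17.7823  21.0589 111.7735  -0.9567  46.2874 -57.5602]
scene 322 slope -0.2350187544502788 z@0 0.048155286625696125 X [0.0214 0.1284] Y [-0.0294  0.0224]
side 249 slope -0.04294102438916533 z@0 0.048162807810733746 X [0.0228 0.1307] Y [-0.0254  0.0228]
```

Call:
jog_arm([
  [[0, 0.0015, 0.003], [0, 0, 0], 1],
  [[0, 0.0015, 0.006], [0, 0, 0], 1],
  [[0, 0.0015, 0.0085], [0, 0, 0], 1],
  [[0, 0.0015, 0.0095], [0, 0, 0], 1],
  [[0, 0.0015, 0.0095], [0, 0, 0], 1],
])

```text
time_s: 10.75
tool_pos: [0.458, 0.2173, -0.0176]
tcp_rot: [[-0.971, 0.24, 0.021], [0.24, 0.971, -0.006], [-0.022, -0.0, -1.0]]
ft_force: [0.2, 0.3, -0.9]
width: 0.544
gripper_force: 118.3
```

```bash
cat > lk.py <<'E'
from wp import *
yaw=np.radians(-13.8); e=np.array([np.cos(yaw),np.sin(yaw)]); n=np.array([-e[1],e[0]])
s=manip.observe(); print(s['tool_pos'],s['ft_force'],s['width'])
for nme in('scene','side'):
    p,d=snap(nme); C=cloud(nme,d); h=cv2.cvtColor(p,cv2.COLOR_RGB2HSV); X=C[...,:2]@e-.3675; Y=C[...,:2]@n-.3174
    m=(h[...,1]<60)&(h[...,2]>110)&(X>-.01)&(X<.185)&(abs(Y)<.04)&(C[...,2]>.035)&(C[...,2]<.06)
    q=np.c_[X[m],np.ones(m.sum())]; k=np.linalg.lstsq(q,C[m][:,2],rcond=None)[0]; print(nme,m.sum(),'slope',np.degrees(k[0]),'z@0',k[1],'X',np.percentile(X[m],[1,99]),'Y',np.percentile(Y[m],[1,99]), 'rect',cv2.minAreaRect((np.c_[X[m],Y[m]]*1000).astype(np.float32)))
    o=(h[...,0]<25)&(h[...,1]>150)&(X>.14)&(X<.26)&(abs(Y)<.03)&(C[...,2]>.048)&(C[...,2]<.075); print('  tab X',np.percentile(X[o],[1,50,99]),'Y',np.percentile(Y[o],[1,99]),'z',C[o][:,2].max(),o.sum())
    r=((h[...,0]<8)|(h[...,0]>172))&(h[...,1]>150)&(X>.08)&(X<.17)&(abs(Y)<.03)&(C[...,2]>.03)&(C[...,2]<.045); print('  red X',X[r].mean() if r.any() else None,r.sum())
E
python3 lk.py
```

```text
[ 0.458   0.2173 -0.0176] [ 0.2221  0.2789 -0.8932] 0.5439790353365014
scene 398 slope -0.8228912594833886 z@0 0.041359002536595975 X [0.0067 0.1537] Y [-0.0294  0.0245] rect ((89.50244140625, -2.7217235565185547), (167.00906372070312, 55.495365142822266), 0.4060105085372925)
  tab X [0.193  0.1979 0.204 ] Y [-0.0238  0.01  ] z 0.06984741932080868 62
  red X 0.1417024706690569 5
side 286 slope -0.11625165485536833 z@0 0.039061446501844926 X [0.0192 0.1568] Y [-0.0255  0.027 ] rect ((85.65841674804688, 0.8379364013671875), (155.17837524414062, 57.08083724975586), 2.901470422744751)
  tab X [0.1948 0.2021 0.208 ] Y [-0.022   0.0133] z 0.06861284775888066 53
  red X 0.1415281203129486 4
```

Call:
jog_arm([
  [[0, 0, 0.001], [0, 0, 0], 1],
  [[0, 0, 0.001], [0, 0, 0], 1],
])

```text
time_s: 11.05
tool_pos: [0.4581, 0.2172, -0.0186]
tcp_rot: [[-0.97, 0.24, 0.021], [0.24, 0.971, -0.005], [-0.022, -0.0, -1.0]]
ft_force: [0.4, 0.1, -1.4]
width: 0.546
gripper_force: 118.3
```

Call:
jog_arm([
  [[0, 0, 0], [0, 0, 0], 0.4],
  [[0, 0, 0], [0, 0, 0], 0.2],
  [[0, 0, 0], [0, 0, 0], 0],
  [[0, 0, 0], [0, 0, 0], 0],
  [[0, 0, 0], [0, 0, 0], 0],
])

```text
time_s: 11.55
tool_pos: [0.4582, 0.2173, -0.0184]
tcp_rot: [[-0.97, 0.24, 0.022], [0.24, 0.971, -0.005], [-0.022, 0.0, -1.0]]
ft_force: [-0.3, 0.7, 0.5]
width: 0.998
gripper_force: 0.0
```

```bash
python3 lk.py
```

```text
[ 0.4582  0.2173 -0.0184] [-0.3163  0.7483  0.5312] 0.9983062362726551
scene 365 slope 0.017111748432199307 z@0 0.03852293662019517 X [0.0065 0.1554] Y [-0.0253  0.0232] rect ((93.24829864501953, -0.8250522613525391), (51.53984832763672, 174.02304077148438), 89.89813995361328)
  tab X [0.1929 0.1982 0.2039] Y [-0.0221  0.011 ] z 0.06903989609183048 61
  red X 0.1427366671653541 5
side 273 slope 0.08194904314003239 z@0 0.03742436116857907 X [0.0175 0.1565] Y [-0.0243  0.0262] rect ((83.69860076904297, 0.6768093109130859), (54.14744186401367, 146.68267822265625), 88.6323013305664)
  tab X [0.1944 0.2026 0.2076] Y [-0.024   0.0135] z 0.06873694778113304 53
  red X 0.14342216733460136 6
```

The plate lies flat with its red dot at the far end. I retreat up and over to behind the orange tab.

Call:
jog_arm([
  [[0, 0, -0.02], [0, 0, 0], 0],
  [[0, 0, -0.06], [0, 0, 0], 0],
  [[0, 0, -0.1], [0, 0, 0], 0],
  [[0, 0, -0.13], [0, 0, 0], 0.5],
  [[0, 0, -0.13], [0, 0, 0], 1],
])

```text
time_s: 12.15
tool_pos: [0.4587, 0.2191, 0.116]
tcp_rot: [[-0.97, 0.24, 0.031], [0.24, 0.971, -0.002], [-0.031, 0.005, -1.0]]
ft_force: [0.9, -0.2, -0.5]
width: 0.691
gripper_force: 0.0
```

```bash
python3 -c "
from h import *
delta([.6584,.1651,.11],Rt(-13.8))"
```

```text
shift [-0.2066 -0.0045  0.0123] rot [ 0.0052  0.0306 -0.0017] | dist 0.207 ang 1.8
```

Call:
jog_arm([
  [[-0.05, -0.001, 0.002], [0.005, 0.015, 0], 1],
  [[-0.1, -0.002, 0.004], [0.005, 0.03, 0], 1],
  [[-0.15, -0.003, 0.008], [0.005, 0.03, 0], 1],
  [[-0.2, -0.0045, 0.01], [0.005, 0.03, 0], 1],
  [[-0.207, -0.0045, 0.01], [0.005, 0.03, 0], 1],
])

```text
time_s: 12.65
tool_pos: [0.6605, 0.1613, 0.1034]
tcp_rot: [[-0.97, 0.243, -0.007], [0.243, 0.97, -0.004], [0.006, -0.006, -1.0]]
ft_force: [-0.8, -0.1, -0.0]
width: -0.001
gripper_force: 0.0
```

Call:
jog_arm([
  [[0, 0, 0], [0, 0, 0], 1],
  [[0, 0, 0], [0, 0, 0], 1],
])

```text
time_s: 12.85
tool_pos: [0.6533, 0.164, 0.1048]
tcp_rot: [[-0.971, 0.24, -0.013], [0.24, 0.971, -0.003], [0.011, -0.006, -1.0]]
ft_force: [-0.2, -0.0, 0.4]
width: -0.001
gripper_force: 0.0
```

Run:
```python
from wp import *
p,d,T,c=wrist('w5.png'); s=manip.observe(); C=wcloud(T,c,d); h=cv2.cvtColor(p,cv2.COLOR_RGB2HSV); L=(C-s['tool_pos'])@s['tcp_rot']
o=(h[...,0]<25)&(h[...,1]>150)&(C[...,2]>.06)&(C[...,2]<.075)&(abs(L[...,1])<.04)&(abs(L[...,0])<.1)&(L[...,2]>-.01); print(o.sum(),'tab top tool x',np.percentile(L[o][:,0],[1,50,99]),'y',np.percentile(L[o][:,1],[1,99]),'z',np.median(C[o][:,2]))
yaw=np.radians(-13.8); e=np.array([np.cos(yaw),np.sin(yaw)]); print('tcp s',s['tool_pos'][:2]@e,s['tool_pos'],s['width'])
m=(h[...,1]<60)&(h[...,2]>90)&(abs(C[...,2]-.039)<.005)&(abs(L[...,1])<.045)&(L[...,0]>.03); print('plate tool x',np.percentile(L[m][:,0],[1,99]),'y',np.percentile(L[m][:,1],[1,99]))
delta([.6584,.1651,.012],Rt(-13.8))
```

```text
366 tab top tool x [0.0212 0.0312 0.0334] y [-0.0135  0.0209] z 0.06727984189452262
tcp s 0.5951008576926938 [0.6531 0.1643 0.1054] -0.0019529028424116368
plate tool x [0.0465 0.1643] y [-0.017   0.0313]
shift [-0.0059  0.0026  0.0933] rot [-0.0057 -0.0106 -0.0012] | dist 0.094 ang 0.7
```

View pics/w5.png

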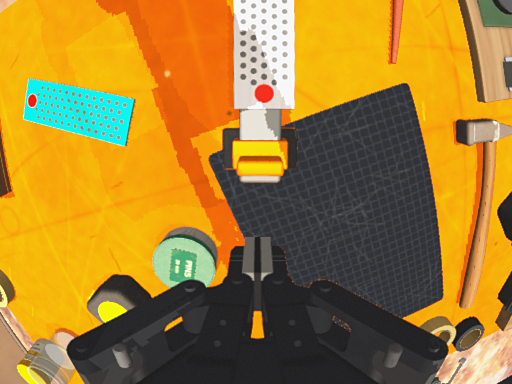

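The wrist view shows the orange tab at (260,165), with 10 mm between its far face and the finger front. The plate's red dot is at (264,93), near the jaw. I descend behind the tab.

Call:
jog_arm([
  [[-0.004, 0.002, 0.03], [-0.006, -0.01, 0], 1],
  [[-0.004, 0.002, 0.06], [-0.006, -0.01, 0], 1],
  [[-0.004, 0.002, 0.085], [-0.006, -0.01, 0], 1],
  [[-0.004, 0.002, 0.093], [-0.006, -0.01, 0], 1],
  [[-0.004, 0.002, 0.093], [-0.006, -0.01, 0], 1],
])

```text
time_s: 13.4
tool_pos: [0.6568, 0.165, 0.0123]
tcp_rot: [[-0.971, 0.239, -0.001], [0.239, 0.971, 0.0], [0.001, -0.0, -1.0]]
ft_force: [0.1, -0.5, 1.3]
width: 0.0
gripper_force: 0.0
```

Call:
jog_arm([
  [[0.004, 0, 0], [0, 0, 0], 1],
  [[0.008, 0, 0], [0, 0, 0], 1],
  [[0.012, 0, 0], [0, 0, 0], 1],
  [[0.016, 0, 0], [0, 0, 0], 1],
  [[0.02, 0, 0], [0, 0, 0], 1],
])

```text
time_s: 13.9
tool_pos: [0.6407, 0.1693, 0.014]
tcp_rot: [[-0.971, 0.24, 0.006], [0.24, 0.971, 0.0], [-0.006, 0.002, -1.0]]
ft_force: [2.6, -1.5, 1.5]
width: -0.001
gripper_force: 1.1
```

```bash
python3 lk.py
```

```text
[0.6407 0.1693 0.014 ] [ 2.6195 -1.5044  1.4532] -0.0014370795411009576
scene 457 slope 0.049069106373857994 z@0 0.038373855698169375 X [0.0067 0.1549] Y [-0.0259  0.0253] rect ((91.14109802246094, -1.330810546875), (169.67831420898438, 56.58388137817383), 0.1602148562669754)
  tab X [0.1898 0.1956 0.224 ] Y [-0.0232  0.0145] z 0.07363912674860884 77
  red X 0.1425038358126472 8
side 331 slope -0.10797174959631214 z@0 0.037798317373686725 X [0.0089 0.1563] Y [-0.0243  0.0274] rect ((88.21895599365234, 1.753896713256836), (159.20223999023438, 54.00929260253906), 0.6162253022193909)
  tab X [0.1909 0.1982 0.2242] Y [-0.0214  0.0128] z 0.06921767025276915 46
  red X 0.1444213882120667 7
```

Call:
jog_arm([
  [[0.004, 0, 0], [0, 0, 0], 1],
  [[0.008, 0, 0], [0, 0, 0], 1],
  [[0.012, 0, 0], [0, 0, 0], 1],
  [[0.016, 0, 0], [0, 0, 0], 1],
  [[0.019, 0, 0], [0, 0, 0], 1],
])

```text
time_s: 14.5
tool_pos: [0.6207, 0.1741, 0.013]
tcp_rot: [[-0.971, 0.24, 0.002], [0.24, 0.971, 0.001], [-0.002, 0.001, -1.0]]
ft_force: [1.6, -0.4, 0.8]
width: -0.005
gripper_force: 1.1
```

Call:
jog_arm([
  [[0.002, 0, 0], [0, 0, 0], 1],
  [[0.004, 0, 0], [0, 0, 0], 1],
  [[0.006, 0, 0], [0, 0, 0], 1],
])

```text
time_s: 14.8
tool_pos: [0.6155, 0.1754, 0.013]
tcp_rot: [[-0.971, 0.24, 0.003], [0.24, 0.971, 0.0], [-0.003, 0.001, -1.0]]
ft_force: [3.5, -0.3, 1.3]
width: -0.002
gripper_force: 1.4
```

```bash
python3 lk.py
```

```text
[0.6155 0.1754 0.013 ] [ 3.4816 -0.3401  1.3278] -0.002110739462171216
scene 464 slope 0.30543484929068443 z@0 0.038171805838855204 X [0.0042 0.1516] Y [-0.0248  0.0253] rect ((91.71756744384766, 0.4447174072265625), (52.5118522644043, 175.50794982910156), 89.48757934570312)
  tab X [0.1644 0.1695 0.1758] Y [-0.0223  0.01  ] z 0.06928361854169951 62
  red X 0.13998036756487778 5
side 317 slope 0.20881019835185596 z@0 0.03735645553178752 X [0.0044 0.1487] Y [-0.0239  0.0277] rect ((76.63226318359375, 0.9123477935791016), (55.10090255737305, 152.40228271484375), 87.7469482421875)
  tab X [0.1657 0.1716 0.1851] Y [-0.0229  0.0107] z 0.0682883032734024 42
  red X 0.13943412955895082 4
```

Call:
jog_arm([
  [[0.001, 0, 0], [0, 0, 0], 1],
  [[0.002, 0, 0], [0, 0, 0], 1],
])

```text
time_s: 15.1
tool_pos: [0.6135, 0.1758, 0.0129]
tcp_rot: [[-0.971, 0.24, 0.003], [0.24, 0.971, 0.0], [-0.003, 0.001, -1.0]]
ft_force: [3.0, 0.4, 1.6]
width: 0.0
gripper_force: 1.4
```

Call:
jog_arm([
  [[0.0008, 0, 0], [0, 0, 0], 1],
])

```text
time_s: 15.2
tool_pos: [0.6126, 0.176, 0.0129]
tcp_rot: [[-0.971, 0.24, 0.003], [0.24, 0.971, 0.0], [-0.002, 0.001, -1.0]]
ft_force: [2.9, -0.1, 0.5]
width: 0.002
gripper_force: 1.3
```

Call:
jog_arm([
  [[0.0008, 0, 0], [0, 0, 0], 1],
])

```text
time_s: 15.3
tool_pos: [0.6124, 0.1761, 0.013]
tcp_rot: [[-0.971, 0.24, 0.004], [0.24, 0.971, 0.0], [-0.004, 0.001, -1.0]]
ft_force: [5.1, -0.6, 0.1]
width: -0.001
gripper_force: 2.4
```

Call:
jog_arm([
  [[0.0008, 0, 0], [0, 0, 0], 1],
])

```text
time_s: 15.4
tool_pos: [0.6124, 0.1761, 0.0131]
tcp_rot: [[-0.971, 0.24, 0.005], [0.24, 0.971, 0.0], [-0.005, 0.001, -1.0]]
ft_force: [6.6, -0.4, -1.1]
width: -0.004
gripper_force: 3.2
```

The stop has stalled and the force is rising, so the plate is meeting both stops. One more nudge, then I back off and lift.

Call:
jog_arm([
  [[0.001, 0, 0], [0, 0, 0], 1],
  [[0.002, 0, 0], [0, 0, 0], 1],
])

```text
time_s: 15.6
tool_pos: [0.6125, 0.1761, 0.0132]
tcp_rot: [[-0.971, 0.24, 0.009], [0.24, 0.971, -0.001], [-0.009, 0.002, -1.0]]
ft_force: [9.9, -1.6, -3.1]
width: -0.005
gripper_force: 5.0
```

Call:
jog_arm([
  [[-0.006, 0, 0], [0, 0, 0], 1],
  [[-0.015, 0, 0], [0, 0, 0], 1],
  [[-0.018, 0, -0.03], [0, 0, 0], 1],
  [[-0.018, 0, -0.08], [0, 0, 0], 1],
  [[-0.018, 0, -0.12], [0, 0, 0], 1],
])

```text
time_s: 16.1
tool_pos: [0.6253, 0.1723, 0.134]
tcp_rot: [[-0.971, 0.241, -0.001], [0.241, 0.971, 0.0], [0.001, -0.0, -1.0]]
ft_force: [0.9, 0.0, 0.6]
width: -0.001
gripper_force: 0.0
```

```bash
python3 lk.py
python3 - <<'E'
from h import *
p,d,T,c=wrist('w6.png'); q,_=snap('side'); q2,_=snap('scene')
cv2.imwrite('pics/end.png',np.hstack([cv2.resize(p[:250,150:400],(400,400)),cv2.resize(q2[120:280,140:340],(400,400))])[:,:,::-1])
E
```

```text
[0.6253 0.1723 0.134 ] [0.8759 0.0266 0.6168] -0.0011691016660820392
scene 464 slope 0.09712375687074642 z@0 0.03834598256386157 X [0.0017 0.1469] Y [-0.0251  0.0245] rect ((89.73319244384766, -0.6239910125732422), (51.6920051574707, 176.42724609375), 89.63567352294922)
  tab X [0.161  0.1658 0.1728] Y [-0.0228  0.0138] z 0.06813271493162881 67
  red X 0.13694810877854774 5
side 326 slope -0.014861070098621018 z@0 0.0375367016851297 X [0.0017 0.1468] Y [-0.024   0.0284] rect ((89.73394012451172, 1.4700489044189453), (181.84588623046875, 55.75540542602539), 0.3123883008956909)
  tab X [0.1628 0.1714 0.1759] Y [-0.0221  0.0126] z 0.06804789885691687 53
  red X 0.1355747010512255 4
```

View pics/end.png

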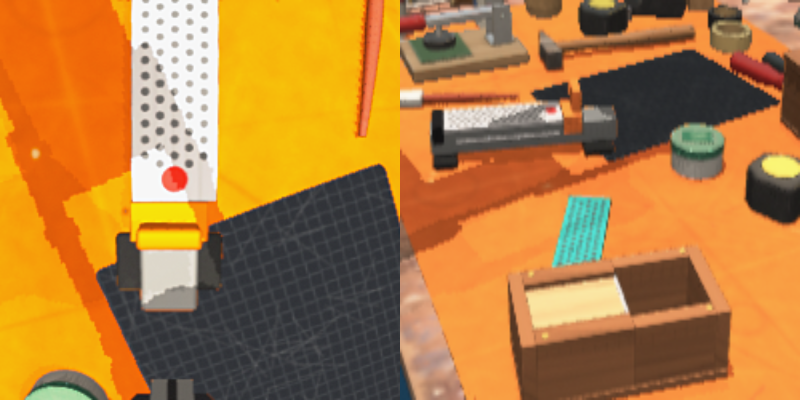

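The picture shows the plate flat on the holder, with its red dot at (175,180) beside the orange jaw, which touches it. The far end is snug, the box is empty and the bystanders are undisturbed, so I hand in.

```bash
python3 -c "
from plant import manip
print(manip.finish_job())"
```

```text
the job is handed in; nothing more can be done
None
```

I handed the job in at about 16 s: the plate was tipped, lifted out, and laid flat on the holder with the red dot up at the far end. The orange stop was drawn in until it stalled firmly against the plate, with the other things on the table left alone.

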